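# Hold a spring clip gaping around a divider card

### The job

Pick up the spring clip lying on the desk by its steel handles and squeeze it wide open, well away from the card. Bring it, still gaping, onto the upright edge of the divider card that faces the robot, centred on the green band: one jaw on each side, tips well past the edge, neither touching the card. Finish while holding it there in the air, squeezed open and still, ready for sheets to be slipped in; do not knock the card or disturb the other things on the desk.

Things in the scene. Friction and masses are not known exactly. Their poses are not given: they have to be found in the camera images.
- clip: The whole spring clip (a big clothes-peg-like bulldog clip, 130 g): yellow jaws, bare steel handles. It lies on its side, hinge axis upright, 45 mm tall (handles 36 mm tall, at the same mid-height). Pinching the handle ends together opens the jaws against the spring, up to a stop: 3.5 N at first, 9 N at the stop. Origin on the hinge axis at its underside; axes as point clip_center.
- clip_center (a point): Point on the clip's hinge axis, half-way up (22.5 mm over the desk at the start). At rest x points along the clip's middle line to the closed jaws, z up. The handles splay out behind the hinge, ending 43 mm behind it, 54 mm apart over their outsides. The axes turn with the left arm: anticlockwise from the middle line by half the opening.
- clip_jaw (a joint): Opening of the clip: 0 closed (rest), 0.72 rad at the stop. At the stop the handles are parallel, 20 mm over their outsides, ending 49 mm behind the hinge; the jaw tips are 39 mm ahead of the hinge, 29 mm clear between them. The spring shuts it when the handles are let go.
- jaw_left (a point): Middle of the tip of the clip's left jaw (left when looking from handles to jaws, at +y), at rest 42 mm ahead of the hinge; the jaw plate is 3 mm thick, 45 mm tall.
- jaw_right (a point): Middle of the tip of the clip's right jaw (at -y), likewise.
- card_edge (a point): Point on the upright edge of the divider card that faces the robot, 100 mm over the desk, at the middle of the height of a bright green band (45 mm tall, 40 mm long) on the card. x points from the edge into the card along its length, y across its thickness, z up.
- card: The divider card: stiff brown board, 4 mm thick, 200 mm long, its top 160 mm over the desk, upright and fixed in a grey foot (70 mm wide, 14 mm high, with steel cheeks up to 32 mm) that begins 35 mm behind the near edge. Origin on the desk under the near edge; axes as point card_edge.
- tape: Bystander, to be left alone: roll of clear tape lying flat, 60 across, 20 high (mm); origin at the centre of its underside.
- stamp: Bystander, to be left alone: wooden rubber stamp standing upright, 34 across, 63 high (mm); origin at the centre of its underside.
- eraser: Bystander, to be left alone: white eraser, 45 x 20 x 12 (mm); origin at the centre of its underside.
- cup: Bystander, to be left alone: blue plastic cup, 70 across, 90 high (mm); origin at the centre of its underside.
- stapler: Bystander, to be left alone: red and black stapler, 130 x 36 x 55 (mm); origin at the centre of its underside.
- glue: Bystander, to be left alone: dark green glue bottle with an orange cap, 36 across, 90 high (mm); origin at the centre of its underside.
- pin_tray: Bystander, to be left alone: small grey two-part pin tray, 110 x 90 x 30 (mm); origin at the centre of its underside.

How it is judged:
On the way:
1. the clip is squeezed open (at least 0.5 rad) and lifted off the desk, its hinge more than 65 mm from the card's edge (seen from above) (value of joint clip_jaw above 0.5 rad and height (world z) of clip_center above 0.04 m and horizontal distance between clip_center and card_edge above 0.065 m), for 0.2 s.
At the end, for the whole second after the job is handed in: Clip gripped (over 2 N), still, open 0.5 rad or more, hinge within 0.25 rad of upright and within 18 mm of the height of the band's middle; both jaw tips 8 to 38 mm past the card's near edge, one 4 to 30 mm to each side of its mid-plane; clip-card contact under 0.3 N (value of joint clip_jaw above 0.5 rad and x of jaw_left in the frame of card_edge between 0.008 and 0.038 m and x of jaw_right in the frame of card_edge between 0.008 and 0.038 m and y of jaw_left in the frame of card_edge between 0.004 and 0.03 m and y of jaw_right in the frame of card_edge between -0.03 and -0.004 m and z of clip_center in the frame of card_edge between -0.018 and 0.018 m and angle between clip_center's own z axis and vertical below 0.25 rad and contact force between clip and card below 0.3 N and contact force between clip and the fingers above 2 N and linear speed of clip below 0.03 m/s); the arm keeps its last pose, push and grip.
It fails at once if the clip or the robot knocks the card (more than 6 N) (contact force between any of clip, the fingers, the arm and card above 6 N).
It fails at once if a bystander is moved by more than 15 mm (distance of any of tape, stamp, eraser, cup, stapler, glue, pin_tray from where it was at the start of the episode above 0.015 m).
It also fails if it takes over 35 s, if anything falls off the work surface, if the arm or the gripper's body presses on something with over 40 N, if the wrist force passes 120 N, or if a joint passes its speed limit or range.

### The arm

A 6-joint arm with a two-finger parallel gripper is mounted at the origin on the work surface. World frame = base frame: x ahead of the robot, y to its left, z up, the work surface at z = 0. Lengths are in m, angles in rad, forces in N, time in s.
With the tool pointing down it reaches from about 0.275 to 1 m from the base axis. Payload 8.4 kg.
Tool frame: the origin (TCP) lies on the centre line of the jaws, within the pads' length; the fingertips stand 19 mm ahead of it and the grasp point (between the pads) is the TCP; z points along the fingers, y is the direction in which the jaws open and shut (so a half turn about z gives the same grasp; the last joint's range is limited). The gripper opens to 85 mm and grips with 20 to 120 N. Pads are 22 mm wide; open, the fingers measure 114 mm over their backs; the gripper's body (76 mm by 85 mm) begins 54 mm behind the grasp point. The pads swing forward as they close: fully open they stand 13 mm farther back than shut.
Start: joints at [1.33, 0.353, 1.633, -0, 1.155, -0.002], TCP at [0.148, 0.607, 0.25] pointing down, gripper open.
Joint ranges: [-2.63, 2.63], [-0.92, 2.1], [0.06, 2.66], [-1.3, 4.44], [0, 2.69], [-3.02, 3.02]. Speed limits (rad/s): [2.22, 2.22, 2.79, 3.14, 3.14, 3.14].

### API

Orientations are given as a unit quaternion [x, y, z, w].
In Python, from bench import bot gives the robot as it stands. The module is installed in compiled form; this text tells all that it offers.
- The arm moves only by the shell command python3 -m pendant 'ROWS' [FORCE]. ROWS is JSON, a list of rows, each a list of 7 numbers: the gripper command: -1 is shut, 1 is fully open, values between are in proportion, then the shift along the tool's x, y, z in m, then the turn, a rotation vector about the tool's x, y, z in rad. A call has 1 to 8 rows; each row shifts and turns the commanded pose from where the row before left it, along the tool's axes as they then stand; what a row does not reach is not made up. A row lasts 1/12 s, in which the tool goes at most 41.7 mm and 7.16 degrees, less where a joint would pass 70% of its speed; a pose out of reach is approached as far as the arm can. A call is refused whole if a number of a shift passes 0.0417 or a number of a turn 0.125, either way. A call with a gripper value outside its range is refused whole. The fingers move at their own pace and stop on an object; FORCE is the grip in N (left out, the last holds). Time passes only in rows, so rows that do not move let the fingers close. It gives the time, the measured TCP pose, the force and the opening at its end, in the units of the state.
- bot.get_obs(): the state, without advancing time (a new reading comes with each control period).
- bot.snapshot(name): name is "side" or "top" or "wrist"; returns a dict with "img" (480x640x3 uint8, blue, green, red), "mtx" (3x3 intrinsics, pixels), "R" (3x3) and "t" (3): a world point X has camera coordinates R X + t. Camera axes: x right, y down, z forward; pixel columns grow to the right and rows downward; lengths in m; the calibration is good to about 2 mm. A picture is of the moment at which its call begins. There is no depth.
- bot.sign_off(): hands the job in, once; it reports no verdict.
The state is a dict: "time_s": time; "joint_pos": joint angles; "qd": joint speeds; "joint_torque": joint torques, N m; "tcp_pos": TCP position; "tool_rot": TCP orientation; "wrist_force": force on the tool from outside, world axes, zero at the start; "ft_torque": the same for the moment, N m; "width": finger opening in m.
Only numpy, scipy, OpenCV 4.12 (cv2) and the standard library are available. Lean on these libraries where they do the work, as an engineer would, in place of code of your own. Each camera call takes 0.05 s, during which the arm holds its last target. There are 200 camera calls.

## Working session

There is one attempt and no reset: what is moved stays moved. The work goes in short steps, Python scripts to look and compute and a shell command to move; the robot and the scene stay as the last step left them, time stands still between calls to the robot, and variables do not carry over. Pictures are saved under pics/ and viewed, about 8 in all and at most 12, crops included, and the job is handed in when it is done.

```bash
mkdir -p pics; python3 - <<'E'
from bench import bot
import cv2,numpy as np
o=bot.get_obs();print(o['tcp_pos'],o['tool_rot'],o['width'],o['time_s'])
for n in ['top','side']:
    s=bot.snapshot(n);cv2.imwrite(f'pics/{n}0.png',s['img']);np.savez(f'{n}0.npz',**s)
    print(n,s['mtx'].round(1).tolist(),s['R'].round(3).tolist(),s['t'].round(3).tolist())
E
```

```text
[0.14773641 0.60682761 0.24956635] [ 1.19118472e-01  9.92879807e-01 -6.86901106e-04 -8.09947521e-05] 0.08556456161058143 0.0
top [[591.6, 0.0, 319.5], [0.0, 591.6, 244.2], [0.0, 0.0, 1.0]] [[0.01, -1.0, 0.018], [-0.997, -0.011, -0.072], [0.072, -0.017, -0.997]] [-0.009, 0.557, 1.248]
side [[499.4, 0.0, 319.9], [0.0, 499.4, 242.1], [0.0, 0.0, 1.0]] [[0.96, -0.279, 0.019], [-0.178, -0.663, -0.727], [0.215, 0.695, -0.686]] [-0.543, 0.161, 0.976]
```

View pics/top0.png

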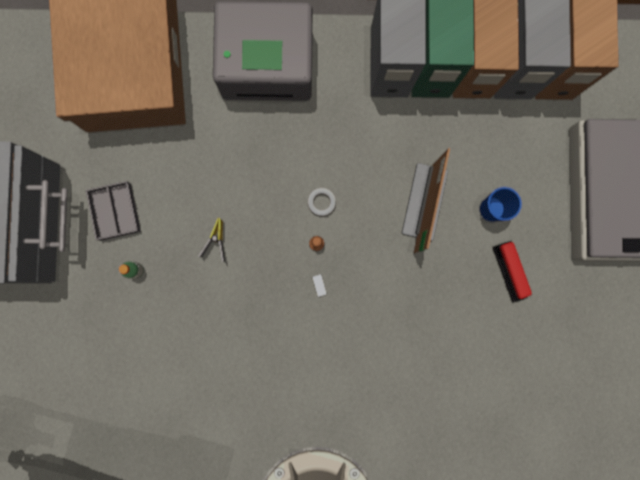

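View pics/side0.png

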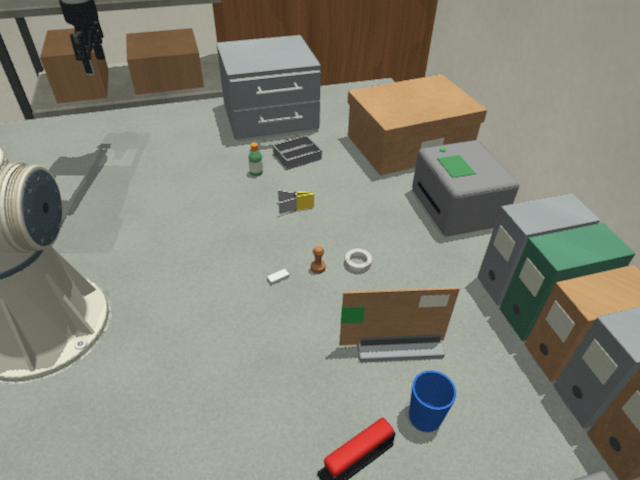

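The top view shows the clip near (215,240), with its jaws up at about (219,222) and its handles pointing towards the robot. The card's near edge is near (425,248), with the stamp, tape and eraser lying between. The side view shows the clip at (297,201) and the card's near edge at about x=341, with the band near y=315. Next I'll measure with masks and enlarged crops.

```bash
cat > h.py <<'E'
import numpy as np,cv2
from bench import bot
def load(n): return dict(np.load(n))
def plane(s,uv,z):
    d=s['R'].T@np.linalg.inv(s['mtx'])@np.array([uv[0],uv[1],1.]);c=-s['R'].T@s['t']
    return c+d*(z-c[2])/d[2]
def proj(s,X):
    p=s['mtx']@(s['R']@np.asarray(X,float)+s['t']);return p[:2]/p[2]
def tri(obs):
    A=np.zeros((3,3));b=np.zeros(3)
    for s,uv in obs:
        d=s['R'].T@np.linalg.inv(s['mtx'])@np.array([uv[0],uv[1],1.]);d/=np.linalg.norm(d);c=-s['R'].T@s['t']
        M=np.eye(3)-np.outer(d,d);A+=M;b+=M@c
    return np.linalg.solve(A,b)
def hsvmask(img,lo,hi): return cv2.inRange(cv2.cvtColor(img,cv2.COLOR_BGR2HSV),lo,hi)
E
python3 - <<'E'
from h import *
T=load('top0.npz');S=load('side0.npz')
def crop(s,x,y,w,h,k): return cv2.resize(s['img'][y:y+h,x:x+w],None,fx=k,fy=k,interpolation=cv2.INTER_CUBIC)
a=crop(T,190,210,50,60,8)   # 400x480
b=crop(T,405,140,50,120,4)  # 200x480
c=crop(S,335,280,60,80,6) # 360... 
c=cv2.resize(c,(200,480*200//360))
im=np.zeros((480,800,3),np.uint8);im[:,:400]=a;im[:,400:600]=b;im[:c.shape[0],600:]=c
cv2.imwrite('pics/crop1.png',im)
for n,s,box in[('T',T,(190,210,50,60)),('S',S,(270,180,60,40))]:
    x,y,w,h=box;m=hsvmask(s['img'],(22,110,60),(35,255,255))[y:y+h,x:x+w]
    ys,xs=np.nonzero(m);xs=xs+x;ys=ys+y;print(n,'yellow',len(xs),xs.min(),xs.max(),ys.min(),ys.max())
    P=np.c_[xs,ys].astype(float); print(cv2.fitLine(P.astype(np.float32),2,0,.01,.01).ravel())
x,y,w,h=335,280,60,80
m=hsvmask(S['img'],(45,100,40),(80,255,255))[y:y+h,x:x+w];c=max(cv2.findContours(m,0,2)[0],key=cv2.contourArea)
print('band side',(cv2.approxPolyDP(c,2,True).reshape(-1,2)+[x,y]).tolist())
E
```

```text
T yellow 138 211 221 219 239
[ 8.3375305e-02 -9.9651819e-01  2.1747826e+02  2.2902174e+02]
S yellow 279 295 313 192 209
[  0.80138946  -0.5981429  304.67026    200.25807   ]
band side [[342, 308], [341, 322], [362, 322], [364, 307]]
```

View pics/crop1.png

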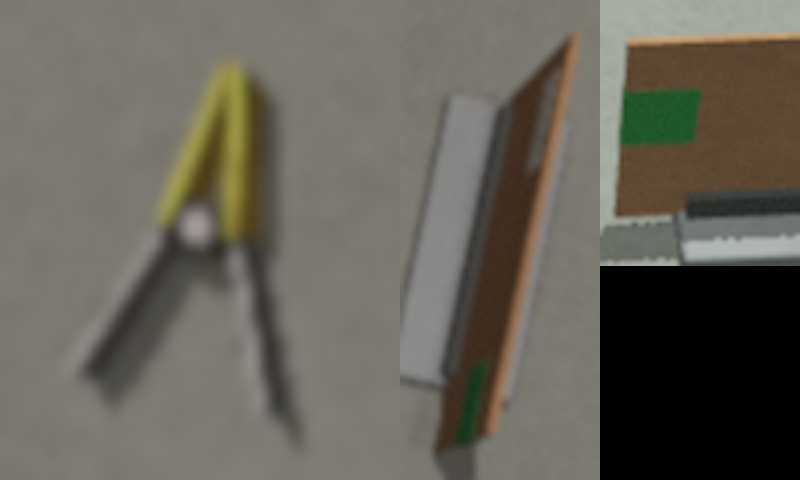

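```bash
python3 - <<'E'
from h import *
T=load('top0.npz');S=load('side0.npz')
f=lambda u,v,x,y,k:((u+.5)/k+x-.5,(v+.5)/k+y-.5)
tip=plane(T,f(233,66,190,210,8),.045);hi=plane(T,f(197,228,190,210,8),.045)
hl=plane(T,f(85,374,190,210,8),.0405);hr=plane(T,f(278,408,190,210,8),.0405)
for n,p in zip('tip hinge hl hr'.split(),(tip,hi,hl,hr)):print(n,p.round(4))
n=np.linalg.norm;d=tip-hi;mid=(hl+hr)/2
print('len',n(d[:2]),'ang',np.arctan2(d[1],d[0]),'hl-hr',n(hl-hr),'mid-hinge',n((mid-hi)[:2]),'ang2',np.arctan2(*(hi-mid)[1::-1]), 'tip-mid ang',np.arctan2(*(tip-mid)[1::-1]))
# card
a=plane(T,f(490-400,435,405,140,4),.16);b=plane(T,f(576-400,38,405,140,4),.16)
print('card top near',a,'far',b,n(a-b),'ang',np.arctan2(*(b-a)[1::-1]))
bs=[(342,308),(341,322)]
e=a.copy();e[2]=.1
print('edge proj side z=.1225,.1,.0775',[proj(S,[a[0],a[1],z]).round(1).tolist() for z in(.16,.1225,.1,.0775)])
o=bot.get_obs();print(cv2.Rodrigues(np.eye(3))[0].T, o['time_s'])
from scipy.spatial.transform import Rotation as R
print(R.from_quat(o['tool_rot']).as_matrix().round(3))
s=bot.snapshot('wrist');cv2.imwrite('pics/w0.png',s['img'])
for nm,box in dict(stamp=0).items():pass
for nm,uv,z in(('stamp',(317,242),.063),('tape',(322,202),.02),('eraser',(320,286),.012),('glue',(126,269),.09),('tray',(113,211),.03)):print(nm,plane(T,uv,z).round(3))
E
```

```text
tip [0.608  0.2098 0.045 ]
hinge [0.5652 0.2183 0.045 ]
hl [0.5269 0.2474 0.0405]
hr [0.5185 0.1968 0.0405]
len 0.043613472720825636 ang -0.195392754641205 hl-hr 0.051347464048126505 mid-hinge 0.0427316290595088 ang2 -0.0893604329337172 tip-mid ang -0.14291855634556436
card top near [ 0.54074602 -0.20637545  0.16      ] far [ 0.73370354 -0.2487761   0.16      ] 0.1975611804082522 ang -0.21630309261549607
edge proj side z=.1225,.1,.0775 [[341.7, 292.8], [340.6, 307.0], [340.0, 315.1], [339.4, 323.0]]
[[0. 0. 0.]] 0.1
[[-0.972  0.237 -0.   ]
 [ 0.237  0.972 -0.001]
 [-0.    -0.001 -1.   ]]
stamp [0.558 0.003 0.063]
tape [ 0.648 -0.007  0.02 ]
eraser [ 0.467 -0.005  0.012]
glue [0.497 0.386 0.09 ]
tray [0.622 0.436 0.03 ]
```

Sizes check out: jaw length 43.6 mm (given as 42), handle span 51 mm (54), card 198 mm (200), and the edge reprojects to within 1–2 px in the side view. So hinge ≈ (0.565, 0.2185) with yaw −0.165, and edge ≈ (0.541, −0.206) with yaw −0.216. Moving above the handles.

```bash
python3 -m pendant '[[1,0,0,0,0,0,-0.074],[1,-0.032,-0.023,0,0,0,0],[1,-0.032,-0.023,0,0,0,0],[1,-0.032,-0.023,0,0,0,0],[1,-0.032,-0.023,0,0,0,0],[1,-0.032,-0.023,0,0,0,0],[1,-0.032,-0.023,0,0,0,0],[1,-0.032,-0.023,0,0,0,0]]' 25
python3 -m pendant '[[1,-0.032,-0.023,0,0,0,0],[1,-0.032,-0.023,0,0,0,0],[1,-0.032,-0.023,0,0,0,0],[1,-0.032,-0.023,0,0,0,0],[1,-0.032,-0.023,0,0,0,0],[1,-0.032,-0.023,0,0,0,0],[1,0,0,0,0,0,0],[1,0,0,0,0,0,0]]'
cat > d.py <<'E'
# remaining move to world target x y z yaw in tool axes after the turn
import sys
from h import *
from scipy.spatial.transform import Rotation as Ro
o=bot.get_obs();M=Ro.from_quat(o['tool_rot']).as_matrix();x,y,z,w=map(float,sys.argv[1:5])
N=np.c_[[-np.cos(w),-np.sin(w),0],[-np.sin(w),np.cos(w),0],[0,0,-1]]
print('t',round(o['time_s'],2),'tcp',o['tcp_pos'].round(4),'width',round(o['width'],4),'F',np.round(o['wrist_force'],1),'turn',Ro.from_matrix(M.T@N).as_rotvec().round(4),'shift',(N.T@(np.array([x,y,z])-o['tcp_pos'])).round(4))
E
python3 d.py 0.5257 0.2251 0.025 -0.165
python3 -c "
from h import *
s=bot.snapshot('wrist');cv2.imwrite('pics/w1.png',s['img']);np.savez('w1.npz',**s)
for X in([.565,.2185,.045],[.5269,.2474,.0405],[.5185,.1968,.0405],[.608,.2098,.045]):print(proj(s,X).round(0))"
```

```text
time_s: 0.82
tcp_pos: [0.3433, 0.4101, 0.2502]
tool_rot: [0.082, 0.997, -0.0, -0.0]
wrist_force: [0.7, 1.1, -0.1]
width: 0.0856
time_s: 1.48
tcp_pos: [0.5102, 0.2424, 0.2499]
tool_rot: [0.084, 0.996, -0.0, -0.0]
wrist_force: [0.1, 0.8, -0.1]
width: 0.0855
t 1.48 tcp [0.5102 0.2424 0.2499] width 0.0855 F [ 0.1  0.8 -0.1] turn [-0.0003 -0.0005 -0.0034] shift [-0.0182 -0.0145  0.2249]
[312. 278.]
[333. 238.]
[284. 239.]
[312. 314.]
```

View pics/w1.png

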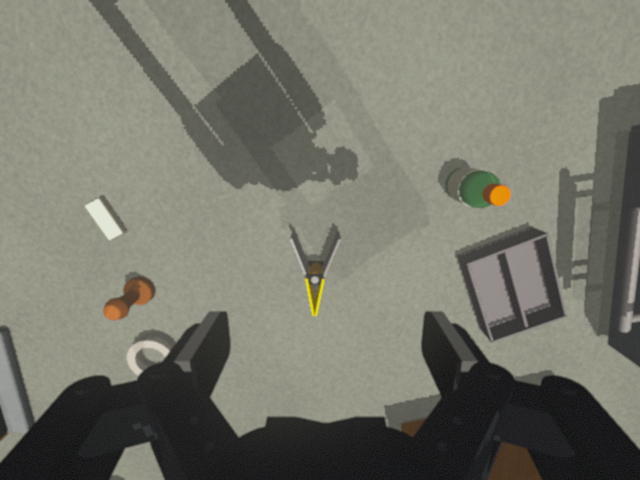

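The wrist view shows the clip with its hinge at (315,279), tip at (315,316) and handle ends at (338,236) and (293,238). That is 3–8 px off the top-view prediction, so I'll recompute from this view.

```bash
python3 - <<'E'
from h import *
s=load('w1.npz')
m=hsvmask(s['img'],(22,110,60),(35,255,255))[220:330,270:360];ys,xs=np.nonzero(m);print('yellow',xs.min()+270,xs.max()+270,ys.min()+220,ys.max()+220)
hi,tip,hl,hr=[plane(s,p,z) for p,z in(((315,279),.045),((315,316),.045),((339,237),.0405),((291.5,237),.0405))]
mid=(hl+hr)/2
print(hi,tip,hl,hr,mid,np.linalg.norm(hl-hr),np.linalg.norm((tip-hi)[:2]),np.linalg.norm((mid-hi)[:2]),'yaw',np.arctan2(*(tip-mid)[1::-1]))
E
```

```text
yellow 305 324 269 315
[0.56704259 0.22095171 0.045     ] [0.61083075 0.2130531  0.045     ] [0.5265056  0.25354201 0.0405    ] [0.51819229 0.20473424 0.0405    ] [0.52234895 0.22913813 0.0405    ] 0.04951070259984975 0.04449484031727204 0.04543720268372494 yaw -0.17982530814215347
```

```bash
python3 -m pendant '[[1,-0.0185,-0.012,0,0,0,0.007],[1,0,0,0.04,0,0,0],[1,0,0,0.04,0,0,0],[1,0,0,0.04,0,0,0],[1,0,0,0.035,0,0,0],[1,0,0,0,0,0,0],[1,0,0,0,0,0,0]]'
python3 d.py 0.5266 0.2275 0.025 -0.175
python3 -c "
from h import *
s=bot.snapshot('wrist');cv2.imwrite('pics/w2.png',s['img']);np.savez('w2.npz',**s)"
```

```text
time_s: 2.12
tcp_pos: [0.5234, 0.2298, 0.0942]
tool_rot: [0.085, 0.996, -0.001, -0.002]
wrist_force: [1.2, -0.3, -0.3]
width: 0.0853
t 2.12 tcp [0.5234 0.2298 0.0942] width 0.0853 F [ 1.2 -0.3 -0.3] turn [-0.0022 -0.0038  0.0048] shift [-0.0035 -0.0017  0.0692]
```

View pics/w2.png

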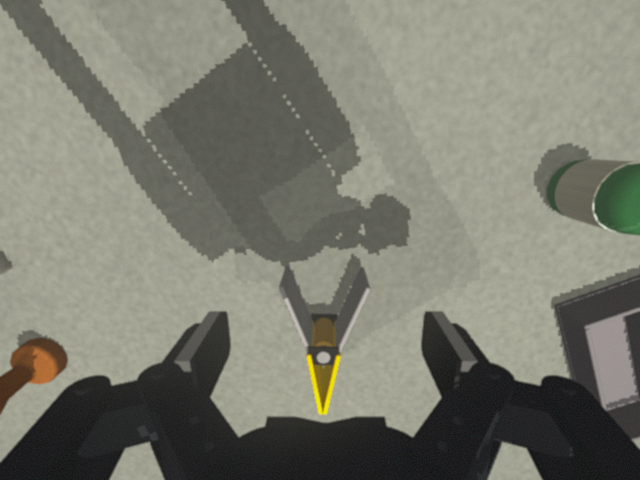

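The clip now sits between the fingers: hinge (323,357), tip (323,412), handle ends (280,287) and (369,288), finger centre u≈326. One more fix from this closer view before going down.

```bash
python3 - <<'E'
from h import *
s=load('w2.npz')
hi,tip,hl,hr=[plane(s,p,z) for p,z in(((323,357),.045),((323,413),.045),((369,289),.0405),((280,288),.0405))]
mid=(hl+hr)/2
print(hi,tip,hl,hr,np.linalg.norm(hl-hr),np.linalg.norm((tip-hi)[:2]),np.linalg.norm((mid-hi)[:2]),'yaw',np.arctan2(*(tip-mid)[1::-1]),np.arctan2(*(hi-mid)[1::-1]))
E
```

```text
[0.56783855 0.22013117 0.045     ] [0.60987671 0.21278805 0.045     ] [0.52962692 0.25412499 0.0405    ] [0.52019861 0.20283701 0.0405    ] 0.05214738234970612 0.04267468611796068 0.04373033766041389 yaw -0.18264297225352866 -0.19211873847717043
```

```bash
python3 -m pendant '[[1,-0.0045,-0.0015,0,0,0,0.01],[1,0,0,0.035,0,0,0],[1,0,0,0.033,0,0,0],[1,0,0,0,0,0,0],[1,0,0,0,0,0,0],[1,0,0,0,0,0,0]]'
python3 d.py 0.5277 0.2275 0.025 -0.182
```

```text
time_s: 2.67
tcp_pos: [0.5312, 0.2276, 0.0297]
tool_rot: [0.091, 0.996, 0.001, 0.001]
wrist_force: [0.2, -0.2, 0.5]
width: 0.0854
t 2.67 tcp [0.5312 0.2276 0.0297] width 0.0854 F [ 0.2 -0.2  0.5] turn [0.0016 0.0025 0.0001] shift [ 0.0034 -0.0007  0.0047]
```

```bash
python3 -m pendant '[[1,0.0035,0,0.004,0.0016,0.0025,0],[1,0,0,0,0,0,0],[-0.2,0,0,0,0,0,0],[-0.4,0,0,0,0,0,0],[-0.6,0,0,0,0,0,0],[-0.8,0,0,0,0,0,0],[-1,0,0,0,0,0,0],[-1,0,0,0,0,0,0]]' 25
python3 -m pendant '[[-1,0,0,0,0,0,0],[-1,0,0,0,0,0,0],[-1,0,0,0,0,0,0],[-1,0,0,0,0,0,0]]'
python3 d.py 0.5277 0.2275 0.025 -0.182
python3 -c "
from h import *
s=bot.snapshot('wrist');cv2.imwrite('pics/w3.png',s['img']);np.savez('w3.npz',**s)"
```

```text
time_s: 3.33
tcp_pos: [0.526, 0.2277, 0.0234]
tool_rot: [0.091, 0.996, -0.001, -0.001]
wrist_force: [-3.5, 0.8, 5.4]
width: 0.019
time_s: 3.67
tcp_pos: [0.5261, 0.2277, 0.0235]
tool_rot: [0.091, 0.996, -0.001, -0.001]
wrist_force: [-4.1, 0.8, 5.8]
width: 0.0188
t 3.67 tcp [0.5261 0.2277 0.0235] width 0.0188 F [-4.1  0.8  5.8] turn [-0.0016 -0.0027  0.0002] shift [-0.0016  0.0001 -0.0015]
```

View pics/w3.png

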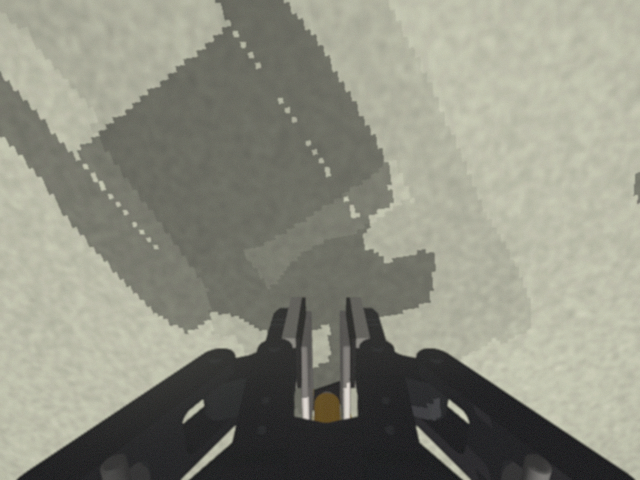

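Width 18.8 mm with the handles parallel, so the clip is squeezed to its stop. Now lifting and checking the hold.

```bash
python3 -m pendant '[[-1,0,0,-0.01,0,0,0],[-1,0,0,-0.03,0,0,0],[-1,0,0,-0.035,0,0,0],[-1,0,0,-0.035,0,0,0],[-1,0,0,0,0,0,0],[-1,0,0,0,0,0,0],[-1,0,0,0,0,0,0],[-1,0,0,0,0,0,0]]'
python3 d.py 0.46 -0.14 0.13 -0.216
python3 - <<'E'
from h import *
T=bot.snapshot('top');S=bot.snapshot('side');np.savez('top1.npz',**T);np.savez('side1.npz',**S)
def crop(s,c,w,h,k):
    x,y=int(c[0]-w/2),int(c[1]-h/2);print('origin',x,y,'scale',k);return cv2.resize(s['img'][y:y+h,x:x+w],None,fx=k,fy=k,interpolation=cv2.INTER_CUBIC)
p=[.585,.217,.135]
cv2.imwrite('pics/c2.png',np.hstack([crop(T,proj(T,p),66,80,6),crop(S,proj(S,p),66,80,6)]))
E
```

```text
time_s: 4.38
tcp_pos: [0.5255, 0.2272, 0.1321]
tool_rot: [0.091, 0.996, -0.001, -0.002]
wrist_force: [-0.5, 0.2, -1.4]
width: 0.0193
t 4.38 tcp [0.5255 0.2272 0.1321] width 0.0193 F [-0.5  0.2 -1.4] turn [-0.003  -0.0043  0.0341] shift [-0.0147 -0.3727  0.0021]
origin 174 184 scale 6
origin 269 122 scale 6
```

View pics/c2.png

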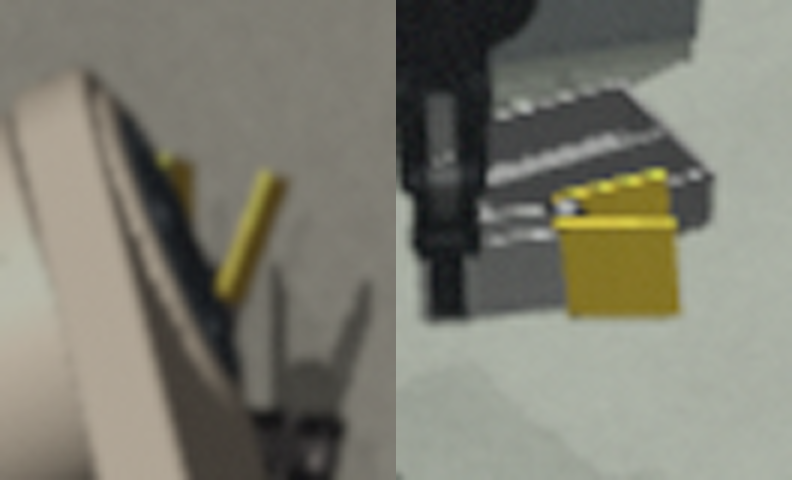

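The clip is held level and gaping. Tips in the top crop are at (174,156) and (275,174). In the side crop they are at about (269,173) and (279,220). Working out the clip's offset from the TCP.

```bash
python3 - <<'E'
from h import *
T=load('top1.npz');S=load('side1.npz')
f=lambda u,v,x,y,k:((u+.5)/k+x-.5,(v+.5)/k+y-.5)
o=bot.get_obs();tcp=o['tcp_pos'];w=-.182;c,s=np.cos(w),np.sin(w)
for n,a,b in(('L',(174,156),(269,173)),('R',(275,174),(279,220))):
    ua=f(*a,174,184,6);ub=f(*b,269,122,6)
    for l,P in(('tri',tri([(T,ua),(S,ub)])),('top@.1535',plane(T,ua,.1535)),('side@.1535',plane(S,ub,.1535))):
        d=P-tcp;print(n,l,P.round(4),'fwd',round(c*d[0]+s*d[1],4),'left',round(-s*d[0]+c*d[1],4))
E
```

```text
L tri [0.6109 0.2229 0.1597] fwd 0.0848 left 0.0111
L top@.1535 [0.6111 0.2242 0.1535] fwd 0.0847 left 0.0124
L side@.1535 [0.6142 0.232  0.1535] fwd 0.0864 left 0.0207
R tri [0.6057 0.1907 0.16  ] fwd 0.0854 left -0.0215
R top@.1535 [0.6057 0.1919 0.1535] fwd 0.0852 left -0.0204
R side@.1535 [0.6092 0.1999 0.1535] fwd 0.0872 left -0.0118
```

```bash
python3 d.py 0.4284 -0.1817 0.13 -0.216
```

```text
t 4.48 tcp [0.5256 0.2273 0.1318] width 0.0189 F [ 0.1  0.6 -1.9] turn [-0.0032 -0.0047  0.0342] shift [ 0.0072 -0.4203  0.0018]
```

```bash
python3 -m pendant '[[-1,0,-0.015,0,0,0,0.017],[-1,0,-0.03,0,0,0,0.017],[-1,0,-0.03,0,0,0,0],[-1,0,-0.03,0,0,0,0],[-1,0,-0.03,0,0,0,0],[-1,0,-0.03,0,0,0,0],[-1,0,-0.03,0,0,0,0],[-1,0,-0.03,0,0,0,0]]'
python3 -m pendant '[[-1,0,-0.03,0,0,0,0],[-1,0,-0.03,0,0,0,0],[-1,0,-0.03,0,0,0,0],[-1,0,-0.03,0,0,0,0],[-1,0.007,-0.025,0,0,0,0],[-1,0,0,0,0,0,0],[-1,0,0,0,0,0,0],[-1,0,0,0,0,0,0]]'
python3 d.py 0.4284 -0.1817 0.1 -0.216
```

```text
time_s: 5.15
tcp_pos: [0.4779, 0.0058, 0.133]
tool_rot: [0.108, 0.994, -0.001, -0.002]
wrist_force: [-0.2, 0.3, -1.7]
width: 0.0189
time_s: 5.82
tcp_pos: [0.4409, -0.1324, 0.1335]
tool_rot: [0.108, 0.994, -0.001, -0.002]
wrist_force: [0.3, -0.3, -1.0]
width: 0.0188
t 5.82 tcp [ 0.4409 -0.1324  0.1335] width 0.0188 F [ 0.3 -0.3 -1. ] turn [-0.0015 -0.0032 -0.0011] shift [ 0.0017 -0.0508  0.0335]
```

```bash
python3 -m pendant '[[-1,0.002,-0.02,0.01,0,0,0],[-1,0,-0.02,0.015,0,0,0],[-1,0,-0.01,0.01,0,0,0],[-1,0,0,0,0,0,0],[-1,0,0,0,0,0,0],[-1,0,0,0,0,0,0],[-1,0,0,0,0,0,0]]'
python3 d.py 0.4284 -0.1817 0.1 -0.216
python3 - <<'E'
from h import *
T=bot.snapshot('top');S=bot.snapshot('side');np.savez('top2.npz',**T);np.savez('side2.npz',**S)
def crop(s,c,w,h,k):
    x,y=int(c[0]-w/2),int(c[1]-h/2);print('origin',x,y,'scale',k);return cv2.resize(s['img'][y:y+h,x:x+w],None,fx=k,fy=k,interpolation=cv2.INTER_CUBIC)
p=[.53,-.205,.12]
cv2.imwrite('pics/c3.png',np.hstack([crop(T,proj(T,p),66,80,6),crop(S,proj(S,p),66,80,6)]))
E
```

```text
time_s: 6.4
tcp_pos: [0.4292, -0.1802, 0.0995]
tool_rot: [0.107, 0.994, -0.001, -0.001]
wrist_force: [-0.5, -0.7, -1.1]
width: 0.0188
t 6.4 tcp [ 0.4292 -0.1802  0.0995] width 0.0188 F [-0.5 -0.7 -1.1] turn [-0.0016 -0.0018  0.0009] shift [ 0.0005 -0.0016 -0.0005]
origin 389 215 scale 6
origin 301 268 scale 6
```

View pics/c3.png

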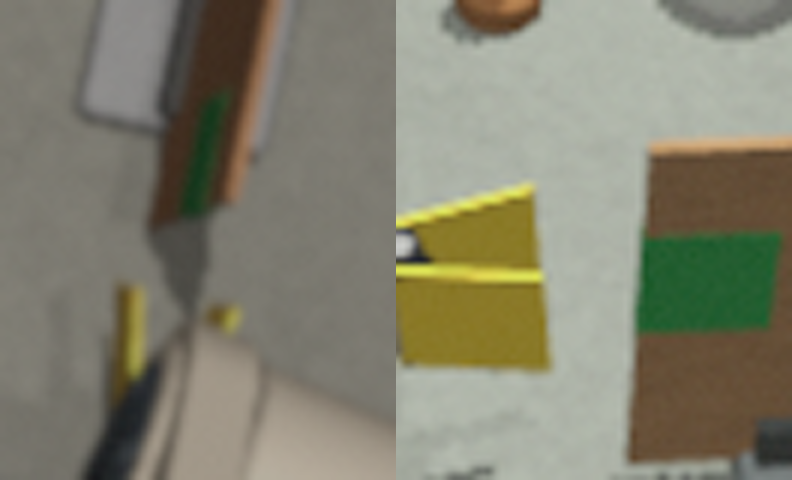

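The card edge is ahead, with the left tip at top-crop (132,288) and the right tip at (228,308). The side crop has the right tip from (145,274) down to (153,368), the left tip at (137,186), and the band's near edge at (243,240–332).

```bash
python3 - <<'E'
from h import *
T=load('top2.npz');S=load('side2.npz')
f=lambda u,v,x,y:((u+.5)/6+x-.5,(v+.5)/6+y-.5)
ft=lambda u,v:f(u,v,389,215); fs=lambda u,v:f(u,v,301,268)
w=-.216;c,s=np.cos(w),np.sin(w)
E=plane(T,ft(231,205),.16);print('edge top-cam',E, 'prev .5407 -.2064')
def loc(P,o=E):d=P-o;return np.round([c*d[0]+s*d[1],-s*d[0]+c*d[1],P[2]],4)
tcp=bot.get_obs()['tcp_pos'];print('tcp',loc(tcp))
for n,a,b in(('L',(132,288),(137,186)),('R',(228,308),(145,274))):
    P=tri([(T,ft(*a)),(S,fs(*b))]);print(n,loc(P),'top@.122',loc(plane(T,ft(*a),.122)),'side@.122',loc(plane(S,fs(*b),.122)))
# band corners via both: side pixel of edge at card plane y=-2mm: solve height from triangulating on vertical line
q=E+np.array([s,-c,0])*.002
for z in(.16,.1225,.0775): print('edge',z,(proj(S,[q[0],q[1],z])-[301,268])*6+2.5)
for y in(-.004,-.02):
  for z in(.122,.077): print('right tip fwd85 lat',y,z,((proj(S,[tcp[0]+c*.085-s*y,tcp[1]+s*.085+c*y,z])-[301,268])*6+2.5).round())
E
```

```text
edge top-cam [ 0.54002711 -0.20629315  0.16      ] prev .5407 -.2064
tcp [-0.1138  0.0016  0.0995]
L [-0.0289  0.0194  0.1237] top@.122 [-0.03    0.0192  0.122 ] side@.122 [-0.0276  0.021   0.122 ]
R [-0.0286 -0.0128  0.1233] top@.122 [-0.0293 -0.0131  0.122 ] side@.122 [-0.0277 -0.0118  0.122 ]
edge 0.16 [244.6404078 156.9397809]
edge 0.1225 [238.33215019 242.28471987]
edge 0.0775 [231.24119116 338.21889116]
right tip fwd85 lat -0.004 0.122 [139. 249.]
right tip fwd85 lat -0.004 0.077 [135. 344.]
right tip fwd85 lat -0.02 0.122 [143. 293.]
right tip fwd85 lat -0.02 0.077 [139. 388.]
```

Both cameras agree: tips 29 mm short of the edge, at +19/−13 mm across, with the clip's mid-height at about 101 mm. I'll shift 3 mm to the right, then advance about 52 mm slowly.

```bash
python3 -m pendant '[[-1,0,-0.003,0,0,0,0],[-1,-0.005,0,0,0,0,0],[-1,-0.008,0,0,0,0,0],[-1,-0.008,0,0,0,0,0],[-1,-0.006,0,0,0,0,0],[-1,0,0,0,0,0,0],[-1,0,0,0,0,0,0]]'
python3 -m pendant '[[-1,-0.006,0,0,0,0,0],[-1,-0.006,0,0,0,0,0],[-1,-0.006,0,0,0,0,0],[-1,-0.004,0,0,0,0,0],[-1,-0.003,0,0,0,0,0],[-1,0,0,0,0,0,0],[-1,0,0,0,0,0,0],[-1,0,0,0,0,0,0]]'
python3 d.py 0.479 -0.196 0.1 -0.216
python3 - <<'E'
from h import *
T=bot.snapshot('top');S=bot.snapshot('side');np.savez('top3.npz',**T);np.savez('side3.npz',**S)
def crop(s,x,y,w,h,k): return cv2.resize(s['img'][y:y+h,x:x+w],None,fx=k,fy=k,interpolation=cv2.INTER_CUBIC)
cv2.imwrite('pics/c4.png',np.hstack([crop(T,389,215,66,80,6),crop(S,301,268,66,80,6)]))
E
```

```text
time_s: 7.08
tcp_pos: [0.4548, -0.1897, 0.0988]
tool_rot: [0.108, 0.994, -0.001, -0.001]
wrist_force: [0.4, 0.1, -1.0]
width: 0.0188
time_s: 7.75
tcp_pos: [0.4785, -0.1948, 0.0988]
tool_rot: [0.108, 0.994, -0.001, -0.002]
wrist_force: [0.9, -0.9, -1.4]
width: 0.0187
t 7.75 tcp [ 0.4785 -0.1948  0.0988] width 0.0187 F [ 0.9 -0.9 -1.4] turn [-0.0016 -0.0029  0.0002] shift [-0.0007 -0.0011 -0.0012]
```

View pics/c4.png

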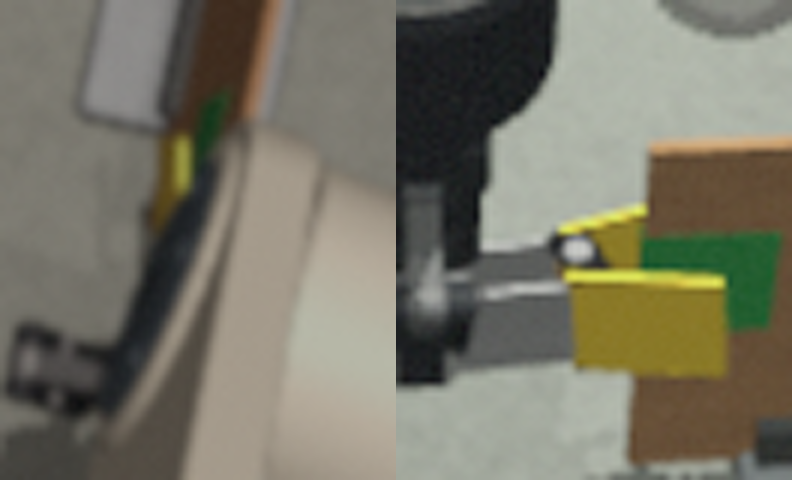

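The jaws straddle the card. The left tip is at top-crop (181,138), and the right tip at side-crop (327,282) top and (330,376) bottom, with the hinge at side-crop (182,250).

```bash
python3 - <<'E'
from h import *
T=load('top3.npz');S=load('side3.npz')
f=lambda u,v,x,y:((u+.5)/6+x-.5,(v+.5)/6+y-.5)
w=-.216;c,s=np.cos(w),np.sin(w);E=np.array([.5403,-.2064,0])
def loc(P):d=P-E;return np.round([c*d[0]+s*d[1],-s*d[0]+c*d[1],P[2]],4)
print('tcp',loc(bot.get_obs()['tcp_pos']))
for z in(.119,.123):print(z,'L top',loc(plane(T,f(181,138,389,215),z)),'R side',loc(plane(S,f(327,282,301,268),z)),'Rbottom side',loc(plane(S,f(330,376,301,268),z-.045)),'hinge',loc(plane(S,f(182,250,301,268),z)))
# band mid-height in side crop at the card's near face
for y in(-.002,):
  X=E+np.array([-s*y,c*y,.1]);print('edge px',proj(S,X)*6-np.array([301,268])*6+2.5)
E
```

```text
tcp [-0.0628 -0.002   0.0988]
0.119 L top [0.0221 0.0135 0.119 ] R side [ 0.0242 -0.0149  0.119 ] Rbottom side [ 0.0281 -0.0147  0.074 ] hinge [-0.0164 -0.0011  0.119 ]
0.123 L top [0.0216 0.0141 0.123 ] R side [ 0.0235 -0.0181  0.123 ] Rbottom side [ 0.0275 -0.0176  0.078 ] hinge [-0.0168 -0.0044  0.123 ]
edge px [235.72091507 291.17771691]
```

Tips are about 22–24 mm past the edge, at +14/−16 mm across. Mid-height is about 99–100 mm and there is no sign of contact in the force reading. Settling, then handing in.

```bash
python3 -m pendant '[[-1,0,0.001,0,0,0,0],[-1,0,0,0,0,0,0],[-1,0,0,0,0,0,0],[-1,0,0,0,0,0,0],[-1,0,0,0,0,0,0],[-1,0,0,0,0,0,0]]'
python3 -c "
from bench import bot
import numpy as np
o=bot.get_obs();print(np.abs(o['qd']).max(),o['wrist_force'],o['width'],o['tcp_pos'])
print(bot.sign_off())"
```

```text
time_s: 8.35
tcp_pos: [0.479, -0.194, 0.0989]
tool_rot: [0.108, 0.994, -0.001, -0.001]
wrist_force: [-0.2, -0.1, -1.4]
width: 0.0189
0.0011574890356935515 [-0.17483903 -0.05165793 -1.35117871] 0.018850068765662194 [ 0.47899711 -0.19396309  0.09889793]
the job is handed in; nothing more can be done
None
```

I pinched the clip by its handles, squeezed it to the stop and lifted it about 0.4 m from the card. I then carried it over and slid it onto the card's near edge, where it is held open and still. I handed it in at about 8.4 s, and no verdict was reported.

**Last checks (camera):**
- **Past the edge:** the jaw tips were about 22–24 mm past it (8–38 mm allowed); the lower corner of the right tip read about 28 mm.
- **Across the card:** the tips were at about +14 and −16 mm from its mid-plane (4–30 mm allowed each side). I then nudged the clip 1 mm left, towards centre, and did not take another picture.
- **Height:** the clip's middle was about 99–101 mm up, against 100 mm for the band.

**Last checks (robot readings):**
- **Grip:** the fingers read 18.9 mm, slightly under the 20 mm given for the handles at the stop, with 25 N commanded.
- **Stillness and contact:** the arm was still, and the wrist force was only the clip's weight (about 1.35 N), so there was no sign of touching the card.

**Disagreements:** just after the lift, the two cameras differed by about 8 mm across the clip and put it about 6 mm too high. Beside the card they agreed to within 1–3 mm. The card edge itself looked about 3 mm farther away in the side view than in the top view, well inside the margin. I did not re-measure the other things on the desk; the route went over or clear of them.

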